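# Seed tin out of the sliding-lid box and into the tray

## Robot

A 6-joint arm with a two-finger parallel gripper is mounted at the origin on the work surface. World frame = base frame: x ahead of the robot, y to its left, z up, the work surface at z = 0. Lengths are in m, angles in degrees, forces in N, time in s.
With the tool pointing down it reaches from about 0.425 to 0.925 m from the base axis. Payload 12.5 kg.
Tool frame: the origin (TCP) lies at the centre of the arm's flange, where the gripper is bolted on; the fingertips stand arm.finger_overhang ahead of it and the grasp point (between the pads) lies 155 mm ahead of it (arm.finger_overhang is the distance from the TCP to the fingertips, in m); z points along the fingers, y is the line along which they close (so a half turn about z gives the same grasp; the last joint's range is limited). The gripper opens to 85 mm and grips with 20 to 120 N. Pads are 22 mm wide; open, the fingers measure 114 mm over their backs; the gripper's body (76 mm by 85 mm) begins 54 mm behind the grasp point. The pads swing forward as they close: fully open they stand 13 mm farther back than shut.
Start: joints at [69.523, 28.126, 89.318, -0, 62.55, -6.05], TCP at [0.156, 0.605, 0.405] pointing down, gripper open.
Joint ranges: [-177.58, 177.58], [-47.91, 125.51], [2.72, 160], [-65.01, 245.01], [3.68, 167.84], [-153.87, 153.87]. Speed limits (degrees/s): [127.2, 127.2, 159.86, 180, 180, 180].

## Interface

Orientations are given as a 3x3 rotation matrix whose columns are the frame's x, y, z axes.
In Python, from workcell import arm, eyes, workorder gives the robot as it stands.
- The arm moves only by the shell command python3 -m pendant 'ROWS' [FORCE]. ROWS is JSON, a list of rows, each an object of numbers: "ax", "ay", "az": the turn, a rotation vector about the tool's x, y, z in units of pi rad (1.0 is pi rad); "dx", "dy", "dz": the shift along the tool's x, y, z in units of 10 cm (1.0 is 10 cm); "grip": the opening, from -1 (shut) to 1 (fully open), so that 0 is half open. In form: [{"ax": .., "ay": .., "az": .., "dx": .., "dy": .., "dz": .., "grip": ..}, ...]. A call has 1 to 8 rows; each row shifts and turns the commanded pose from where the row before left it, along the tool's axes as they then stand; what a row does not reach is not made up. A row lasts 1/10 s, in which the tool goes at most 50 mm and 8.59 degrees, less where a joint would pass 70% of its speed; a pose out of reach is approached as far as the arm can. A call with a number of a shift or a turn outside -1 to 1 is refused whole. A call with a gripper value outside its range is refused whole. The fingers move at their own pace and stop on an object; FORCE is the grip in N (left out, the last holds). Time passes only in rows, so rows that do not move let the fingers close. It gives the time, the measured TCP pose, the force, the opening and the grip force at its end, in the units of the state.
- arm.state(): the state, without advancing time (a new reading comes with each control period).
- eyes.snapshot(name): name is "scene" or "top"; returns the picture (400x640x3 uint8, red, green, blue); there is no depth.
- eyes.get_calibration(name): a dict with "mtx" (3x3 intrinsics, pixels), "rvec" (rotation vector, rad) and "tvec" (3), from world to camera coordinates, as OpenCV has them. Camera axes: x right, y down, z forward; pixel columns grow to the right and rows downward; lengths in m; the calibration is good to about 2 mm. A picture is of the moment at which its call begins. get_calibration takes no time and is no camera call.
- workorder.close_job(): hands the job in; it is judged then, once.
The state is a dict: "time_s": time; "q": joint angles; "qd": joint speeds; "joint_torque": joint torques, N m; "eef_pos": TCP position; "tcp_rot": TCP orientation; "ft_force": force on the tool from outside, world axes, zero at the start; "wrist_torque": the same for the moment, N m; "width": opening from 0.0 (shut) to 1.0 (fully open); "grip_force": force on a finger pad.
Only numpy, scipy, OpenCV 4.12 (cv2) and the standard library are available. Lean on these libraries where they do the work, as an engineer would, in place of code of your own. Each camera call takes 0.05 s, during which the arm holds its last target. There are 200 camera calls.

## Task

Slide the lid of the wooden seed box out along its grooves until it comes clear, and lay it gently flat, pull upward, on the bare worktop. Lift the small steel tin out of the box and stand it gently upright in the gap in the middle of the low tray, square with the two larger tins and in line with them; there is no room for fingers between the tins there, so put it down and take it again by its two narrow sides first. Leave the larger tins, the pot and the bottle where they are.

Things in the scene. Friction and masses are not known exactly. Their poses are not given: they have to be found in the camera images.
- seed_box: Wooden box 184 (its x) x 100 (its y) x 91 mm high, fixed by cleats reaching 16 mm out along its long sides. Origin: centre of its underside. Its -x end is the exit: the wall there is only 76 mm high and the lid slides out over it towards the box's -x. Walls 12 mm, floor 8 mm, inside 160 x 76 x 68 mm deep. Both long walls have a groove 7 mm deep, from 76 to 85 mm up, open at the exit end.
- lid_mid (a point): Centre of the lid's panel: loose wood, 171 (its x) x 86 (its y) x 6 mm thick, 75 g, lying in the box's grooves (axes as the box's), 2 mm play each side, 3 mm in height. Shut: this point at x = -5.5 mm in the box's frame, 79 mm up; it may start up to 25 mm open. Clear of the box when this point passes x = -178 mm in the box's frame. Flat on the worktop it is 3 mm up.
- lid_pull (a point): Centre of the pale wooden pull batten fixed across the lid's top near its exit end: 14 (lid's x) x 50 (lid's y) x 20 mm high. This point is 10 mm above the lid's upper face, 55.5 mm from the lid's centre towards the lid's -x, so 95 mm above the worktop while the lid is in the grooves and 16 mm when it lies flat.
- tin_mid (a point): Centre (half-way up) of the small rectangular steel tin: 34 mm thick (its x) x 60 mm broad (its y) x 60 mm high (its z), about 150 g. It stands upright on the floor of the box, its broad faces across the box (its x about along the box's x), so that only 8 mm are free at its ends and much more beside its broad faces.
- tray: Low wooden tray fixed on the worktop, 200 (its x) x 130 (its y) mm, floor 6 mm thick, rim 8 mm wide and 12 mm high. Origin: centre of its underside. The row of tins runs along its x.
- gap (a point): Centre of the gap in the row, on the upper face of the tray's floor (6 mm above the worktop), axes as the tray's. The small tin belongs here with its centre 30 mm above this point and its x along the tray's x. The gap is 46 to 50 mm wide along the tray's x.
- large_tin_a_mid (a point): Centre (half-way up) of a larger steel tin, 44 (its x) x 66 (its y) x 90 mm high, 320 g, loose in the tray on the -x side of the gap.
- large_tin_b_mid (a point): Centre of the other larger steel tin, the same size, on the +x side of the gap.
- pot: Grey plastic plant pot, 100 mm across the rim, 90 mm high, loose; origin at the centre of its underside.
- bottle: Empty glass bottle with a twist cap, 64 mm across, 190 mm high, loose; origin at the centre of its underside.

How it is judged (in metres and radians):
On the way, in this order (a step that is already met when the one before it is completed fails the run):
1. the lid has been slid out along its grooves until it is clear of the box (x of lid_mid in the frame of seed_box below -0.178 m), for 0.1 s.
2. the lid lies flat on the worktop, pull upward (height (world z) of lid_mid below 0.01 m and angle between lid_mid's own z axis and vertical below 0.08 rad), for 0.2 s.
3. the small tin has been lifted out over the rim of the box (height (world z) of tin_mid above 0.105 m), for 0.05 s.
At the end, for the whole second after the job is handed in: Lid flat on the bare worktop, pull up (centre under 10 mm high, tilt under 0.08 rad). Small tin upright (0.1 rad) on the tray's floor in the gap, its centre within 14 mm of the gap's along the row and 20 mm across, square within 0.25 rad. Both at rest (all of step 2 and x of tin_mid in the frame of gap between -0.014 and 0.014 m and y of tin_mid in the frame of gap between -0.02 and 0.02 m and z of tin_mid in the frame of gap between 0.025 and 0.035 m and angle between tin_mid's own z axis and vertical below 0.1 rad and angle between the x axis of tin_mid and the x axis of gap, either way round below 0.25 rad and linear speed of each of tin, lid below 0.02 m/s); the robot touches nothing.
It fails at once if the lid is dropped or flung (over 0.6 m/s out of the fingers) (linear speed of lid above 0.6 m/s and contact force between the fingers and lid below 0.1 N).
It fails at once if the small tin is dropped or flung (over 0.5 m/s out of the fingers) (linear speed of tin above 0.5 m/s and contact force between the fingers and tin below 0.1 N).
It fails at once if a larger tin is shifted over 10 mm or tipped (distance of any of large_tin_a_mid, large_tin_b_mid from where it was at the start of the episode above 0.01 m).
It fails at once if the pot or the bottle is shifted over 20 mm or tipped (distance of any of pot, bottle from where it was at the start of the episode above 0.02 m or angle between any of pot, bottle's own z axis and vertical above 0.3 rad).
It also fails if it takes over 72 s, if anything falls off the work surface, if the arm or the gripper's body presses on something with over 40 N, if the wrist force passes 120 N, or if a joint passes its speed limit or range.

## Working session

There is one attempt and no reset: what is moved stays moved. The work goes in short steps, Python scripts to look and compute and a shell command to move; the robot and the scene stay as the last step left them, time stands still between calls to the robot, and variables do not carry over. Pictures are saved under pics/ and viewed, at most 10 in all, crops included, and the job is handed in when it is done.

```bash
mkdir -p pics; ls; python3 - <<'E'
from workcell import arm, eyes
import cv2,numpy as np
for n in("scene","top"):
    cv2.imwrite(f"pics/{n}0.png",eyes.snapshot(n)[:,:,::-1])
    c=eyes.get_calibration(n);R=cv2.Rodrigues(np.array(c['rvec']))[0]
    print(n,np.round(c['mtx'],1).tolist(),np.round(-R.T@np.array(c['tvec']).ravel(),3),np.round(R,3).tolist())
print(arm.finger_overhang,arm.state())
E
```

```text
pics
scene [[500.3, 0.0, 315.1], [0.0, 500.3, 207.5], [0.0, 0.0, 1.0]] [ 1.307 -0.053  0.935] [[0.04, 0.999, -0.001], [0.784, -0.032, -0.62], [-0.62, 0.024, -0.784]]
top [[444.0, 0.0, 310.3], [0.0, 444.0, 207.5], [0.0, 0.0, 1.0]] [ 0.505 -0.038  1.039] [[-0.016, -1.0, 0.003], [-0.99, 0.016, -0.138], [0.138, -0.005, -0.99]]
0.1734 {'time_s': 0.1, 'q': array([ 6.95218807e+01,  2.81589584e+01,  8.93462012e+01, -1.22311512e-03,
        6.25487774e+01, -6.05139870e+00]), 'qd': array([-0.01042897, -0.0786823 , -0.03912969,  0.01421374, -0.0772089 ,
       -0.06055277]), 'joint_torque': array([ 3.32339623e-03, -6.19442582e+01, -2.62023246e+01, -5.47192644e-05,
        2.85938084e-03, -6.28262157e-06]), 'eef_pos': array([0.15569219, 0.60526518, 0.40420751]), 'tcp_rot': array([[-9.68469518e-01,  2.49131885e-01, -3.11594330e-04],
       [ 2.49132067e-01,  9.68469114e-01, -8.88516374e-04],
       [ 8.04117251e-05, -9.38129164e-04, -9.99999557e-01]]), 'ft_force': array([-0.29286054,  0.0108976 , -0.426836  ]), 'wrist_torque': array([ 0.03722086,  0.00221494, -0.02374658]), 'grip_force': 0.0, 'width': 0.9973604868703481}
```

View pics/scene0.png

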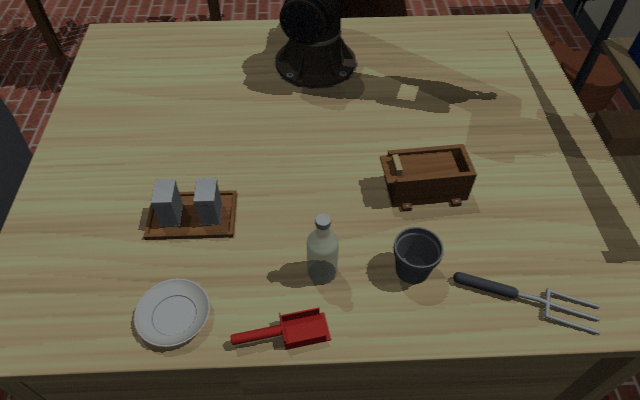

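View pics/top0.png

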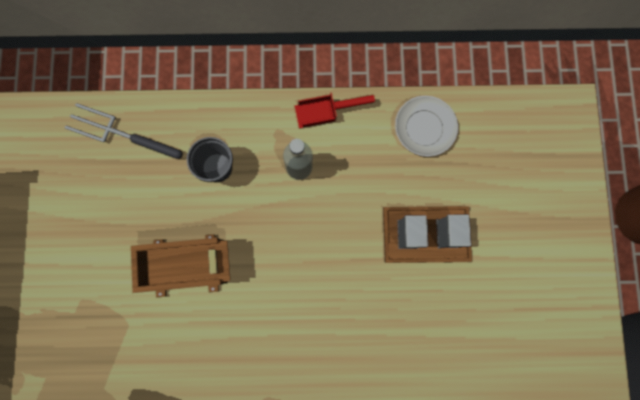

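The scene view shows the tray with its tins at about (192,213) and the box at (428,175). In the top view the box is at (180,265) with the pull at (212,260), so the exit faces image right (world -y). The tray is at (428,235), the bottle at (298,160) and the pot at (210,160).

```bash
python3 - <<'E'
import cv2,numpy as np
t=cv2.imread("pics/top0.png");s=cv2.imread("pics/scene0.png")
z=lambda i,x,y:cv2.resize(np.clip(i[y:y+75,x:x+100]*1.6,0,255).astype(np.uint8),(800,600),interpolation=cv2.INTER_CUBIC)
a=cv2.resize(z(t,130,228),(400,300));
im=np.vstack([np.hstack([cv2.resize(z(i,x,y),(400,300),interpolation=cv2.INTER_AREA) for i,x,y in r]) for r in ([(t,130,228),(t,380,198)],[(s,378,138),(s,142,172)])])
cv2.imwrite("pics/crop1.png",im)
E
```

```text
(no output)
```

View pics/crop1.png

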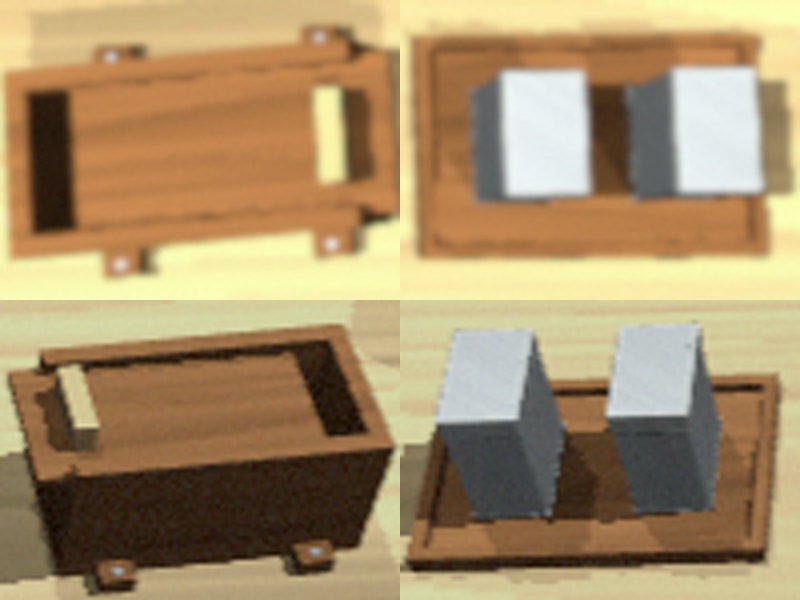

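```bash
cat > h.py <<'E'
import cv2,numpy as np
from workcell import arm,eyes
def ray(n,px,z):
    c=eyes.get_calibration(n);R=cv2.Rodrigues(np.array(c['rvec'],float))[0];t=np.array(c['tvec'],float).ravel()
    p=cv2.undistortPoints(np.array(px,float).reshape(-1,1,2),np.array(c['mtx'],float),None).reshape(-1,2)
    d=np.c_[p,np.ones(len(p))]@R; o=-R.T@t
    return o+d*((z-o[2])/d[:,2])[:,None]
def crop(n,px,z,org,off): return ray(n,(np.array(px,float)-off)/4+org,z)
E
python3 - <<'E'
from h import *
np.set_printoptions(precision=4,suppress=True)
def show(l,P):
    print(l,P[:,:2].tolist().__repr__()[:0],np.round(P[:,:2].mean(0),4),'edges',np.round(np.linalg.norm(P-np.roll(P,-1,0),axis=1),4),'ang',np.round([np.degrees(np.arctan2(*(P[(i+1)%4]-P[i])[1::-1])) for i in range(4)],1))
T0=((130,228),(0,0));T1=((380,198),(400,0));S0=((378,138),(0,300));S1=((142,172),(400,300))
show('pull top',crop('top',[(313,86),(340,86),(347,183),(320,184)],.105,*T0))
show('pull sc',crop('scene',[(56,368),(77,362),(98,428),(77,432)],.105,*S0))
show('box top',crop('top',[(5,72),(350,43),(358,228),(12,258)],.091,*T0))
show('box sc',crop('scene',[(40,350),(345,324),(393,447),(75,475)],.091,*S0))
show('tinL top',crop('top',[(500,72),(585,70),(590,192),(503,197)],.096,*T1))
show('tinL sc',crop('scene',[(453,330),(533,330),(518,421),(438,420)],.096,*S1))
show('tinR top',crop('top',[(671,70),(754,67),(762,190),(676,194)],.096,*T1))
show('tinR sc',crop('scene',[(620,325),(698,325),(686,416),(607,416)],.096,*S1))
show('tray top',crop('top',[(413,37),(758,35),(770,252),(418,257)],.012,*T1))
for n,p in(('bottlecap',[(298,146)]),):print(ray('top',p,.19))
print('pot',ray('top',[(210,160)],.09))
E
```

```text
pull top  [0.5239 0.1639] edges [0.0141 0.0505 0.014  0.051 ] ang [ -90.9 -175.1   91.2    5. ]
pull sc  [0.5284 0.1648] edges [0.0135 0.0521 0.0125 0.0504] ang [ 108.6    4.9  -78.3 -174.3]
box top  [0.5176 0.2452] edges [0.1836 0.0975 0.1815 0.0977] ang [ -86.1 -176.8   93.9    4.4]
box sc  [0.5187 0.2475] edges [0.1853 0.0992 0.1835 0.0987] ang [  94.4    2.9  -85.8 -176.1]
tinL top  [ 0.5815 -0.2666] edges [0.0455 0.0651 0.0463 0.0667] ang [-89.6 179.3  92.3  -1.3]
tinL sc  [ 0.5839 -0.358 ] edges [0.0448 0.0655 0.0433 0.0649] ang [  87.6    0.6  -93.3 -178.1]
tinR top  [ 0.5814 -0.3579] edges [0.0446 0.0657 0.0458 0.0662] ang [-88.8 179.9  91.7  -1.1]
tinR sc  [ 0.5842 -0.2665] edges [0.0437 0.0657 0.0427 0.0657] ang [ 87.6  -0.9 -92.3 180. ]
tray top  [ 0.581  -0.3129] edges [0.2017 0.1259 0.2024 0.1275] ang [-90.6 179.4  89.9  -1. ]
[[ 0.7454 -0.0195  0.19  ]]
pot [[0.7452 0.1756 0.09  ]]
```

```bash
python3 -m pendant '[{"az":-0.034,"grip":0},{"az":-0.034,"grip":0},{"az":-0.034,"grip":0},{"dx":-0.28,"dy":-0.39,"grip":0},{"dx":-0.28,"dy":-0.39,"grip":0},{"dx":-0.28,"dy":-0.39,"grip":0},{"dx":-0.28,"dy":-0.39,"grip":0},{"dx":-0.28,"dy":-0.39,"grip":0}]' 40; python3 -m pendant '[{"dx":-0.28,"dy":-0.39,"grip":0},{"dx":-0.28,"dy":-0.39,"grip":0},{"dx":-0.28,"dy":-0.39,"grip":0},{"dx":-0.28,"dy":-0.39,"grip":0},{"dx":-0.28,"dy":-0.39,"grip":0},{"dx":-0.28,"dy":-0.39,"grip":0},{"dx":-0.24,"dy":-0.36,"grip":0},{"grip":0}]'; cat >> h.py <<'E'
def go(x,y,z,head):
    """print tool-frame shift (units of rows) from now to target, heading of tool y"""
    s=arm.state();R=s['tcp_rot'];p=s['eef_pos']
    from scipy.spatial.transform import Rotation as Ro
    h=np.radians(head);Y=np.array([np.cos(h),np.sin(h),0]);Z=np.array([0,0,-1.]);G=np.c_[np.cross(Y,Z),Y,Z]
    print('t',s['time_s'],'p',p.round(4),'head',np.degrees(np.arctan2(R[1,1],R[0,1])).round(2),'w',round(s['width'],3),'gf',s['grip_force'],'F',s['ft_force'].round(1),'q6',s['q'][5].round(1))
    print('turn',(Ro.from_matrix(R.T@G).as_rotvec()/np.pi).round(4),'shift after turn',(G.T@(np.array([x,y,z])-p)*10).round(3))
E
python3 -c "
from h import *
go(.5255,.164,.265,94)"
```

```text
t 0.1 p [0.1557 0.6053 0.4042] head 75.57 w 0.997 gf 0.0 F [-0.3  0.  -0.4] q6 -6.1
turn [-3.000e-04 -1.000e-04 -1.024e-01] shift after turn [-3.381 -4.66   1.392]schema error: expected keys ax, ay, az, dx, dy, dz, grip
schema error: expected keys ax, ay, az, dx, dy, dz, grip
```

```bash
python3 -m pendant '[{"ax":0,"ay":0,"az":-0.034,"dx":0,"dy":0,"dz":0,"grip":0},{"ax":0,"ay":0,"az":-0.034,"dx":0,"dy":0,"dz":0,"grip":0},{"ax":0,"ay":0,"az":-0.034,"dx":0,"dy":0,"dz":0,"grip":0},{"ax":0,"ay":0,"az":0,"dx":-0.28,"dy":-0.39,"dz":0,"grip":0},{"ax":0,"ay":0,"az":0,"dx":-0.28,"dy":-0.39,"dz":0,"grip":0},{"ax":0,"ay":0,"az":0,"dx":-0.28,"dy":-0.39,"dz":0,"grip":0},{"ax":0,"ay":0,"az":0,"dx":-0.28,"dy":-0.39,"dz":0,"grip":0},{"ax":0,"ay":0,"az":0,"dx":-0.28,"dy":-0.39,"dz":0,"grip":0}]' 40
python3 -m pendant '[{"ax":0,"ay":0,"az":0,"dx":-0.28,"dy":-0.39,"dz":0,"grip":0},{"ax":0,"ay":0,"az":0,"dx":-0.28,"dy":-0.39,"dz":0,"grip":0},{"ax":0,"ay":0,"az":0,"dx":-0.28,"dy":-0.39,"dz":0,"grip":0},{"ax":0,"ay":0,"az":0,"dx":-0.28,"dy":-0.39,"dz":0,"grip":0},{"ax":0,"ay":0,"az":0,"dx":-0.28,"dy":-0.39,"dz":0,"grip":0},{"ax":0,"ay":0,"az":0,"dx":-0.28,"dy":-0.39,"dz":0,"grip":0},{"ax":0,"ay":0,"az":0,"dx":-0.28,"dy":-0.39,"dz":0.1,"grip":0},{"ax":0,"ay":0,"az":0,"dx":0,"dy":0,"dz":0,"grip":0}]'
python3 -c "
from h import *
go(.5255,.164,.263,94)"
```

```text
time_s: 0.9
eef_pos: [0.3095, 0.4188, 0.4046]
tcp_rot: [[-0.998, -0.069, -0.0], [-0.069, 0.998, -0.0], [0.0, -0.0, -1.0]]
ft_force: [1.0, 0.7, 0.3]
width: 0.503
grip_force: 0.0
time_s: 1.7
eef_pos: [0.5256, 0.1576, 0.3933]
tcp_rot: [[-0.998, -0.064, -0.001], [-0.064, 0.998, -0.001], [0.001, -0.001, -1.0]]
ft_force: [0.0, -1.0, -0.6]
width: 0.499
grip_force: 0.0
t 1.7 p [0.5256 0.1576 0.3933] head 93.67 w 0.499 gf 0.0 F [ 0.  -1.  -0.6] q6 -83.8
turn [-0.0002 -0.0003 -0.0018] shift after turn [-0.003  0.064  1.303]
```

```bash
python3 -m pendant '[{"ax":0,"ay":0,"az":-0.002,"dx":0,"dy":0.06,"dz":0.3,"grip":0},{"ax":0,"ay":0,"az":0,"dx":0,"dy":0,"dz":0.4,"grip":0},{"ax":0,"ay":0,"az":0,"dx":0,"dy":0,"dz":0.2,"grip":0},{"ax":0,"ay":0,"az":0,"dx":0,"dy":0,"dz":0,"grip":0}]'
python3 -c "
from h import *
go(.5255,.164,.262,94)
cv2.imwrite('pics/t1.png',np.vstack([cv2.resize(eyes.snapshot(n)[y:y+75,x:x+200,::-1],(800,300),interpolation=cv2.INTER_CUBIC) for n,x,y in(('scene',330,138),('top',120,228))]))"
```

```text
time_s: 2.1
eef_pos: [0.5219, 0.1677, 0.3022]
tcp_rot: [[-0.997, -0.075, -0.005], [-0.075, 0.997, -0.001], [0.005, -0.0, -1.0]]
ft_force: [0.4, -0.4, -0.3]
width: 0.498
grip_force: 0.0
t 2.1 p [0.5219 0.1677 0.3022] head 94.31 w 0.498 gf 0.0 F [ 0.4 -0.4 -0.3] q6 -83.4
turn [-0.0002 -0.0017  0.0017] shift after turn [-0.033 -0.04   0.402]
```

View pics/t1.png

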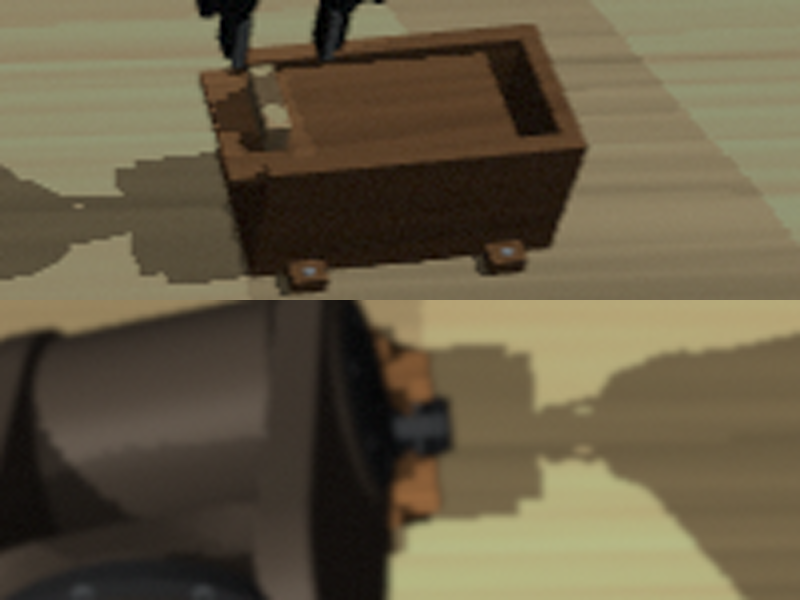

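The picture shows the open fingers straddling the pull from above, with the pull at about (268,105) in the upper crop. I'll go down and close.

```bash
python3 -m pendant '[{"ax":0,"ay":0,"az":0,"dx":-0.02,"dy":-0.03,"dz":0.2,"grip":0},{"ax":0,"ay":0,"az":0,"dx":0,"dy":0,"dz":0.15,"grip":0},{"ax":0,"ay":0,"az":0,"dx":0,"dy":0,"dz":0.04,"grip":0},{"ax":0,"ay":0,"az":0,"dx":0,"dy":0,"dz":0,"grip":0},{"ax":0,"ay":0,"az":0,"dx":0,"dy":0,"dz":0,"grip":0}]'
python3 -c "
from h import *
go(.5255,.164,.262,94)"
```

```text
time_s: 2.7
eef_pos: [0.525, 0.1648, 0.2669]
tcp_rot: [[-0.997, -0.075, 0.002], [-0.075, 0.997, 0.0], [-0.002, 0.0, -1.0]]
ft_force: [-0.8, -0.7, -0.1]
width: 0.499
grip_force: 0.0
t 2.7 p [0.525  0.1648 0.2669] head 94.3 w 0.499 gf 0.0 F [-0.8 -0.7 -0.1] q6 -83.8
turn [0.0001 0.0005 0.0017] shift after turn [-0.004 -0.008  0.049]
```

```bash
python3 -m pendant '[{"ax":0,"ay":0,"az":0,"dx":0,"dy":0,"dz":0.04,"grip":0},{"ax":0,"ay":0,"az":0,"dx":0,"dy":0,"dz":0,"grip":-0.4},{"ax":0,"ay":0,"az":0,"dx":0,"dy":0,"dz":0,"grip":-0.8},{"ax":0,"ay":0,"az":0,"dx":0,"dy":0,"dz":0,"grip":-1},{"ax":0,"ay":0,"az":0,"dx":0,"dy":0,"dz":0,"grip":-1},{"ax":0,"ay":0,"az":0,"dx":0,"dy":0,"dz":0,"grip":-1},{"ax":0,"ay":0,"az":0,"dx":0,"dy":0,"dz":0,"grip":-1}]' 40
python3 -c "
from h import *
go(.5255,.164,.262,94)"
```

```text
time_s: 3.4
eef_pos: [0.5249, 0.1646, 0.262]
tcp_rot: [[-0.997, -0.075, 0.001], [-0.075, 0.997, 0.0], [-0.001, 0.0, -1.0]]
ft_force: [-0.6, 0.3, 5.5]
width: 0.151
grip_force: 40.7
t 3.4 p [0.5249 0.1646 0.262 ] head 94.29 w 0.151 gf 40.710065960884094 F [-0.6  0.3  5.5] q6 -83.8
turn [0.     0.0002 0.0016] shift after turn [-0.006 -0.006  0.   ]
```

```bash
python3 -m pendant '[{"ax":0,"ay":0,"az":0,"dx":0,"dy":-0.05,"dz":-0.01,"grip":-1},{"ax":0,"ay":0,"az":0,"dx":0,"dy":-0.1,"dz":0,"grip":-1},{"ax":0,"ay":0,"az":0,"dx":0,"dy":-0.1,"dz":0,"grip":-1},{"ax":0,"ay":0,"az":0,"dx":0,"dy":-0.1,"dz":0,"grip":-1},{"ax":0,"ay":0,"az":0,"dx":0,"dy":0,"dz":0,"grip":-1}]'
python3 -c "
from h import *
go(.537,-.015,.263,94)"
```

```text
time_s: 3.9
eef_pos: [0.5276, 0.1283, 0.2626]
tcp_rot: [[-0.997, -0.073, -0.0], [-0.073, 0.997, -0.0], [0.0, -0.0, -1.0]]
ft_force: [-0.8, 0.1, -1.1]
width: 0.153
grip_force: 39.9
t 3.9 p [0.5276 0.1283 0.2626] head 94.21 w 0.153 gf 39.94128406047821 F [-0.8  0.1 -1.1] q6 -87.5
turn [-0.     -0.0001  0.0011] shift after turn [ 0.006 -1.436 -0.004]
```

Low forces, so the lid is sliding freely.

```bash
python3 -m pendant '[{"ax":0,"ay":0,"az":0,"dx":0,"dy":-0.15,"dz":0,"grip":-1},{"ax":0,"ay":0,"az":0,"dx":0,"dy":-0.2,"dz":0,"grip":-1},{"ax":0,"ay":0,"az":0,"dx":0,"dy":-0.2,"dz":0,"grip":-1},{"ax":0,"ay":0,"az":0,"dx":0,"dy":-0.2,"dz":0,"grip":-1},{"ax":0,"ay":0,"az":0,"dx":0,"dy":-0.2,"dz":0,"grip":-1},{"ax":0,"ay":0,"az":0,"dx":0,"dy":-0.2,"dz":0,"grip":-1},{"ax":0,"ay":0,"az":0,"dx":0,"dy":-0.2,"dz":0,"grip":-1},{"ax":0,"ay":0,"az":0,"dx":0,"dy":-0.15,"dz":0,"grip":-1}]'
python3 -m pendant '[{"ax":0,"ay":0,"az":0,"dx":0,"dy":0,"dz":0,"grip":-1},{"ax":0,"ay":0,"az":0,"dx":0,"dy":0,"dz":0,"grip":-1}]'
python3 -c "
from h import *
go(.537,-.015,.183,94)
cv2.imwrite('pics/t2.png',np.vstack([cv2.resize(eyes.snapshot(n)[y:y+112,x:x+300,::-1],(800,300),interpolation=cv2.INTER_CUBIC) for n,x,y in(('scene',200,110),('top',120,200))]))"
```

```text
time_s: 4.7
eef_pos: [0.5386, -0.0215, 0.2627]
tcp_rot: [[-0.997, -0.074, 0.0], [-0.074, 0.997, 0.0], [-0.0, 0.0, -1.0]]
ft_force: [-0.5, -0.1, -1.7]
width: 0.149
grip_force: 39.9
time_s: 4.9
eef_pos: [0.5386, -0.0201, 0.2627]
tcp_rot: [[-0.997, -0.074, -0.0], [-0.074, 0.997, 0.0], [0.0, 0.0, -1.0]]
ft_force: [0.1, 0.1, -1.4]
width: 0.153
grip_force: 39.9
t 4.9 p [ 0.5386 -0.0201  0.2627] head 94.25 w 0.153 gf 39.938029646873474 F [ 0.1  0.1 -1.4] q6 -103.4
turn [ 0.0001 -0.      0.0014] shift after turn [0.012 0.052 0.797]
```

View pics/t2.png

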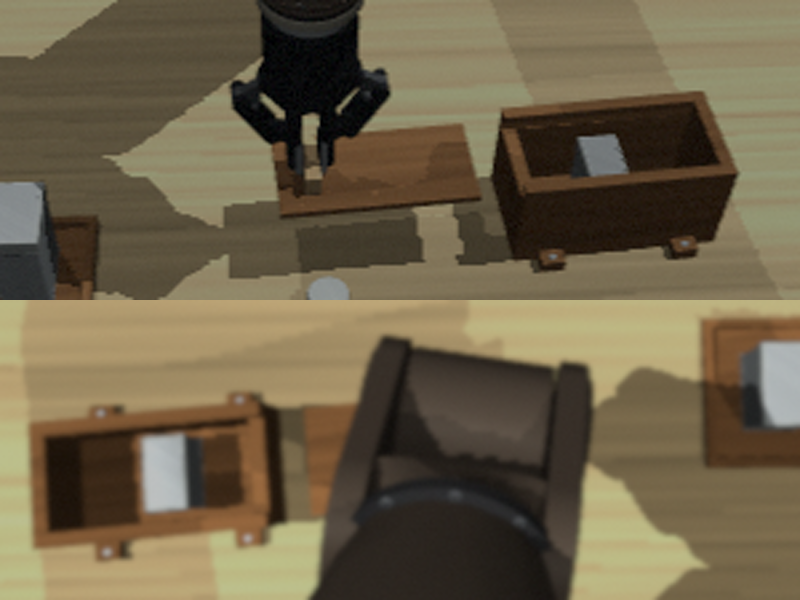

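The lid is out, level and held about 30 mm clear of the box. The tin's top shows at about (165,470) in the lower crop. I'll lower the lid now.

```bash
python3 -m pendant '[{"ax":0,"ay":0,"az":0,"dx":0,"dy":0,"dz":0.12,"grip":-1},{"ax":0,"ay":0,"az":0,"dx":0,"dy":0,"dz":0.15,"grip":-1},{"ax":0,"ay":0,"az":0,"dx":0,"dy":0,"dz":0.15,"grip":-1},{"ax":0,"ay":0,"az":0,"dx":0,"dy":0,"dz":0.15,"grip":-1},{"ax":0,"ay":0,"az":0,"dx":0,"dy":0,"dz":0.1,"grip":-1},{"ax":0,"ay":0,"az":0,"dx":0,"dy":0,"dz":0.04,"grip":-1},{"ax":0,"ay":0,"az":0,"dx":0,"dy":0,"dz":0.02,"grip":-1},{"ax":0,"ay":0,"az":0,"dx":0,"dy":0,"dz":0,"grip":-1}]'
python3 -m pendant '[{"ax":0,"ay":0,"az":0,"dx":0,"dy":0,"dz":0.02,"grip":-1},{"ax":0,"ay":0,"az":0,"dx":0,"dy":0,"dz":0,"grip":-1}]'
```

```text
time_s: 5.8
eef_pos: [0.5387, -0.0198, 0.1897]
tcp_rot: [[-0.997, -0.075, 0.0], [-0.075, 0.997, 0.0], [-0.0, 0.0, -1.0]]
ft_force: [0.2, 0.2, -1.0]
width: 0.15
grip_force: 39.9
time_s: 6.0
eef_pos: [0.5387, -0.0199, 0.1879]
tcp_rot: [[-0.997, -0.075, 0.001], [-0.075, 0.997, -0.0], [-0.001, -0.0, -1.0]]
ft_force: [0.3, -1.1, -1.5]
width: 0.15
grip_force: 39.9
```

```bash
cat > tin.py <<'E'
from h import *
t=cv2.imread('pics/t2.png')
# lower crop: bottom panel scale 300/112 in y, 800/300 in x; corners of tin top (z=.068)
P=np.array([(140,436),(184,432),(190,506),(147,512)],float)
px=np.c_[120+P[:,0]*300/800,200+(P[:,1]-300)*112/300]
Q=ray('top',px,.068);print('top',Q.mean(0).round(4),np.linalg.norm(Q-np.roll(Q,-1,0),axis=1).round(3))
P=np.array([(578,137),(616,136),(628,174),(589,177)],float)
px=np.c_[200+P[:,0]*300/800,110+P[:,1]*112/300]
Q=ray('scene',px,.068);print('scene',Q.mean(0).round(4),np.linalg.norm(Q-np.roll(Q,-1,0),axis=1).round(3))
E
python3 tin.py
```

```text
top [0.5207 0.2379 0.068 ] [0.036 0.06  0.035 0.062]
scene [0.5153 0.2395 0.068 ] [0.034 0.046 0.035 0.048]
```

```bash
for i in 1; do python3 -m pendant '[{"ax":0,"ay":0,"az":0,"dx":0,"dy":0,"dz":0.015,"grip":-1},{"ax":0,"ay":0,"az":0,"dx":0,"dy":0,"dz":0,"grip":-1}]'; python3 -m pendant '[{"ax":0,"ay":0,"az":0,"dx":0,"dy":0,"dz":0.01,"grip":-1},{"ax":0,"ay":0,"az":0,"dx":0,"dy":0,"dz":0,"grip":-1}]';python3 -m pendant '[{"ax":0,"ay":0,"az":0,"dx":0,"dy":0,"dz":0.01,"grip":-1},{"ax":0,"ay":0,"az":0,"dx":0,"dy":0,"dz":0,"grip":-1}]'; done | egrep 'eef|ft_'
```

```text
eef_pos: [0.5387, -0.0199, 0.1862]
ft_force: [0.2, -0.7, -1.2]
eef_pos: [0.5386, -0.0199, 0.186]
ft_force: [-2.6, 0.2, 10.6]
eef_pos: [0.5386, -0.0199, 0.186]
ft_force: [-5.8, 0.7, 24.6]
```

```bash
python3 -m pendant '[{"ax":0,"ay":0,"az":0,"dx":0,"dy":0,"dz":-0.015,"grip":-1},{"ax":0,"ay":0,"az":0,"dx":0,"dy":0,"dz":0,"grip":-0.6},{"ax":0,"ay":0,"az":0,"dx":0,"dy":0,"dz":0,"grip":-0.3},{"ax":0,"ay":0,"az":0,"dx":0,"dy":0,"dz":0,"grip":0},{"ax":0,"ay":0,"az":0,"dx":0,"dy":0,"dz":0,"grip":0},{"ax":0,"ay":0,"az":0,"dx":0,"dy":0,"dz":0,"grip":0},{"ax":0,"ay":0,"az":0,"dx":0,"dy":0,"dz":-0.15,"grip":0},{"ax":0,"ay":0,"az":0,"dx":0,"dy":0,"dz":-0.4,"grip":0}]'
python3 -m pendant '[{"ax":0,"ay":0,"az":0,"dx":0,"dy":0,"dz":-0.45,"grip":0.4},{"ax":0,"ay":0,"az":0,"dx":0,"dy":0,"dz":-0.4,"grip":0.4},{"ax":0,"ay":0,"az":0,"dx":0,"dy":0,"dz":0,"grip":0.4}]'
python3 -c "
from h import *
go(.52,.238,.31,94)"
```

```text
time_s: 7.4
eef_pos: [0.5382, -0.0199, 0.2388]
tcp_rot: [[-0.997, -0.075, -0.006], [-0.075, 0.997, 0.001], [0.005, 0.001, -1.0]]
ft_force: [0.4, 0.0, 0.3]
width: 0.499
grip_force: 0.0
time_s: 7.7
eef_pos: [0.5391, -0.0199, 0.3304]
tcp_rot: [[-0.997, -0.075, 0.008], [-0.075, 0.997, -0.001], [-0.008, -0.002, -1.0]]
ft_force: [-0.4, -0.4, -1.0]
width: 0.702
grip_force: 0.0
t 7.7 p [ 0.5391 -0.0199  0.3304] head 94.3 w 0.702 gf 0.0 F [-0.4 -0.4 -1. ] q6 -103.4
turn [-0.0006  0.0025  0.0017] shift after turn [0.011 2.586 0.204]
```

```bash
python3 -m pendant '[{"ax":0,"ay":0,"az":0,"dx":0,"dy":0.3,"dz":0,"grip":0.4},{"ax":0,"ay":0,"az":0,"dx":0,"dy":0.4,"dz":0,"grip":0.4},{"ax":0,"ay":0,"az":0,"dx":0,"dy":0.4,"dz":0,"grip":0.4},{"ax":0,"ay":0,"az":0,"dx":0,"dy":0.4,"dz":0,"grip":0.4},{"ax":0,"ay":0,"az":0,"dx":0,"dy":0.4,"dz":0,"grip":0.4},{"ax":0,"ay":0,"az":0,"dx":0,"dy":0.4,"dz":0,"grip":0.4},{"ax":0,"ay":0,"az":0,"dx":0,"dy":0.28,"dz":0,"grip":0.4},{"ax":0,"ay":0,"az":0,"dx":0,"dy":0,"dz":0.1,"grip":0.4}]' >/dev/null
python3 -m pendant '[{"ax":0,"ay":0,"az":0,"dx":0,"dy":0,"dz":0.2,"grip":0.4},{"ax":0,"ay":0,"az":0,"dx":0,"dy":0,"dz":0.1,"grip":0.4},{"ax":0,"ay":0,"az":0,"dx":0,"dy":0,"dz":0,"grip":0.4},{"ax":0,"ay":0,"az":0,"dx":0,"dy":0,"dz":0,"grip":0.4}]' >/dev/null
python3 -c "
from h import *
go(.52,.238,.205,94)
cv2.imwrite('pics/t3.png',np.vstack([cv2.resize(eyes.snapshot(n)[y:y+112,x:x+300,::-1],(800,300),interpolation=cv2.INTER_CUBIC) for n,x,y in(('scene',220,110),('top',120,200))]))"
```

```text
t 8.9 p [0.5196 0.2369 0.2856] head 94.25 w 0.702 gf 0.0 F [-0.9  0.5  0.3] q6 -76.4
turn [-0.     -0.0001  0.0014] shift after turn [-0.005  0.011  0.806]
```

View pics/t3.png

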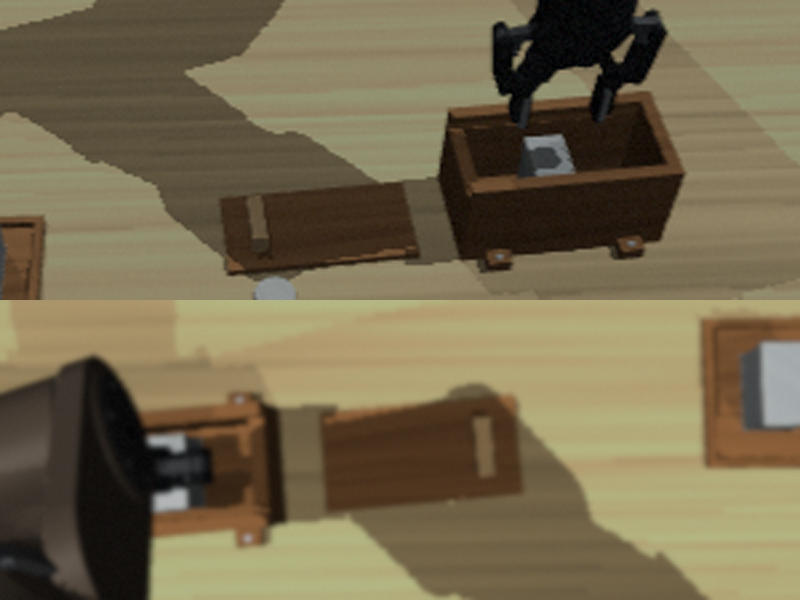

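The lid lies flat with its pull up, at about (425,455) in the lower crop. The fingers straddle the tin, at (548,155) in the upper crop, so I'll descend and grip it.

```bash
python3 -m pendant '[{"ax":0,"ay":0,"az":0,"dx":0,"dy":0.01,"dz":0.2,"grip":0.4},{"ax":0,"ay":0,"az":0,"dx":0,"dy":0,"dz":0.2,"grip":0.4},{"ax":0,"ay":0,"az":0,"dx":0,"dy":0,"dz":0.2,"grip":0.4},{"ax":0,"ay":0,"az":0,"dx":0,"dy":0,"dz":0.15,"grip":0.4},{"ax":0,"ay":0,"az":0,"dx":0,"dy":0,"dz":0.05,"grip":0.4},{"ax":0,"ay":0,"az":0,"dx":0,"dy":0,"dz":0,"grip":0.2},{"ax":0,"ay":0,"az":0,"dx":0,"dy":0,"dz":0,"grip":0},{"ax":0,"ay":0,"az":0,"dx":0,"dy":0,"dz":0,"grip":-0.2}]' 30
python3 -m pendant '[{"ax":0,"ay":0,"az":0,"dx":0,"dy":0,"dz":0,"grip":-0.5},{"ax":0,"ay":0,"az":0,"dx":0,"dy":0,"dz":0,"grip":-0.5},{"ax":0,"ay":0,"az":0,"dx":0,"dy":0,"dz":0,"grip":-0.5},{"ax":0,"ay":0,"az":0,"dx":0,"dy":0,"dz":0,"grip":-0.5},{"ax":0,"ay":0,"az":0,"dx":0,"dy":0,"dz":-0.1,"grip":-0.5}]' 40
```

```text
time_s: 9.8
eef_pos: [0.5195, 0.2385, 0.2067]
tcp_rot: [[-0.997, -0.075, 0.002], [-0.075, 0.997, 0.001], [-0.002, 0.001, -1.0]]
ft_force: [-0.2, 0.6, 0.8]
width: 0.4
grip_force: 0.4
time_s: 10.3
eef_pos: [0.5191, 0.2383, 0.2156]
tcp_rot: [[-0.997, -0.075, -0.001], [-0.075, 0.997, -0.0], [0.001, -0.0, -1.0]]
ft_force: [-0.5, 0.4, -1.7]
width: 0.393
grip_force: 40.0
```

```bash
python3 -m pendant '[{"ax":0,"ay":0,"az":0,"dx":0,"dy":0,"dz":-0.2,"grip":-0.5},{"ax":0,"ay":0,"az":0,"dx":0,"dy":0,"dz":-0.3,"grip":-0.5},{"ax":0,"ay":0,"az":0,"dx":0,"dy":0,"dz":-0.3,"grip":-0.5},{"ax":0,"ay":0,"az":0,"dx":0,"dy":0,"dz":-0.3,"grip":-0.5},{"ax":0,"ay":0,"az":0,"dx":0,"dy":0,"dz":-0.2,"grip":-0.5},{"ax":0,"ay":0,"az":0.012,"dx":0,"dy":0,"dz":0,"grip":-0.5},{"ax":0,"ay":0,"az":0.012,"dx":0,"dy":0,"dz":0,"grip":-0.5}]'
python3 -c "
from h import *
go(.565,-.125,.345,90)"
```

```text
time_s: 11.0
eef_pos: [0.5189, 0.2383, 0.3473]
tcp_rot: [[-1.0, 0.002, 0.002], [0.002, 1.0, 0.001], [-0.002, 0.001, -1.0]]
ft_force: [-0.2, -0.6, -1.6]
width: 0.389
grip_force: 40.2
t 11.0 p [0.5189 0.2383 0.3473] head 89.89 w 0.389 gf 40.18316566944122 F [-0.2 -0.6 -1.6] q6 -71.9
turn [ 0.0002  0.0005 -0.0006] shift after turn [-0.461 -3.633  0.023]
```

```bash
python3 -m pendant '[{"ax":0,"ay":0,"az":0,"dx":-0.03,"dy":-0.25,"dz":0,"grip":-0.5},{"ax":0,"ay":0,"az":0,"dx":-0.05,"dy":-0.4,"dz":0,"grip":-0.5},{"ax":0,"ay":0,"az":0,"dx":-0.05,"dy":-0.4,"dz":0,"grip":-0.5},{"ax":0,"ay":0,"az":0,"dx":-0.05,"dy":-0.4,"dz":0,"grip":-0.5},{"ax":0,"ay":0,"az":0,"dx":-0.05,"dy":-0.4,"dz":0,"grip":-0.5},{"ax":0,"ay":0,"az":0,"dx":-0.05,"dy":-0.4,"dz":0,"grip":-0.5},{"ax":0,"ay":0,"az":0,"dx":-0.05,"dy":-0.4,"dz":0,"grip":-0.5},{"ax":0,"ay":0,"az":0,"dx":-0.05,"dy":-0.4,"dz":0,"grip":-0.5}]' >/dev/null
python3 -m pendant '[{"ax":0,"ay":0,"az":0,"dx":-0.05,"dy":-0.4,"dz":0,"grip":-0.5},{"ax":0,"ay":0,"az":0,"dx":-0.03,"dy":-0.18,"dz":0,"grip":-0.5},{"ax":0,"ay":0,"az":0,"dx":0,"dy":0,"dz":0.2,"grip":-0.5},{"ax":0,"ay":0,"az":0,"dx":0,"dy":0,"dz":0.3,"grip":-0.5},{"ax":0,"ay":0,"az":0,"dx":0,"dy":0,"dz":0.3,"grip":-0.5},{"ax":0,"ay":0,"az":0,"dx":0,"dy":0,"dz":0.3,"grip":-0.5},{"ax":0,"ay":0,"az":0,"dx":0,"dy":0,"dz":0.15,"grip":-0.5},{"ax":0,"ay":0,"az":0,"dx":0,"dy":0,"dz":0,"grip":-0.5}]'
python3 -c "
from h import *
go(.565,-.125,.199,90)"
```

```text
time_s: 12.6
eef_pos: [0.5648, -0.1241, 0.2191]
tcp_rot: [[-1.0, 0.0, -0.004], [0.0, 1.0, 0.001], [0.004, 0.001, -1.0]]
ft_force: [0.2, -0.4, -0.9]
width: 0.396
grip_force: 40.2
t 12.6 p [ 0.5648 -0.1241  0.2191] head 89.99 w 0.396 gf 40.22952497005463 F [ 0.2 -0.4 -0.9] q6 -108.9
turn [ 0.0004 -0.0011 -0.0001] shift after turn [-0.002 -0.009  0.201]
```

```bash
python3 -m pendant '[{"ax":0,"ay":0,"az":0,"dx":0,"dy":0,"dz":0.08,"grip":-0.5},{"ax":0,"ay":0,"az":0,"dx":0,"dy":0,"dz":0.06,"grip":-0.5},{"ax":0,"ay":0,"az":0,"dx":0,"dy":0,"dz":0.02,"grip":-0.5},{"ax":0,"ay":0,"az":0,"dx":0,"dy":0,"dz":0,"grip":-0.5}]'|egrep 'eef|ft_'; for i in 1; do python3 -m pendant '[{"ax":0,"ay":0,"az":0,"dx":0,"dy":0,"dz":0.015,"grip":-0.5},{"ax":0,"ay":0,"az":0,"dx":0,"dy":0,"dz":0,"grip":-0.5}]'; python3 -m pendant '[{"ax":0,"ay":0,"az":0,"dx":0,"dy":0,"dz":0.01,"grip":-0.5},{"ax":0,"ay":0,"az":0,"dx":0,"dy":0,"dz":0,"grip":-0.5}]'; python3 -m pendant '[{"ax":0,"ay":0,"az":0,"dx":0,"dy":0,"dz":0.01,"grip":-0.5},{"ax":0,"ay":0,"az":0,"dx":0,"dy":0,"dz":0,"grip":-0.5}]'; done | egrep 'eef|ft_'
```

```text
eef_pos: [0.5651, -0.1246, 0.2048]
ft_force: [0.1, 0.4, -1.8]
eef_pos: [0.5651, -0.1246, 0.2034]
ft_force: [0.9, -0.8, -1.6]
eef_pos: [0.5651, -0.1246, 0.2022]
ft_force: [0.7, 0.8, -1.0]
eef_pos: [0.5651, -0.1246, 0.2011]
ft_force: [-0.1, 0.4, -2.1]
```

```bash
for i in 1; do python3 -m pendant '[{"ax":0,"ay":0,"az":0,"dx":0,"dy":0,"dz":0.01,"grip":-0.5},{"ax":0,"ay":0,"az":0,"dx":0,"dy":0,"dz":0,"grip":-0.5}]'; python3 -m pendant '[{"ax":0,"ay":0,"az":0,"dx":0,"dy":0,"dz":0.01,"grip":-0.5},{"ax":0,"ay":0,"az":0,"dx":0,"dy":0,"dz":0,"grip":-0.5}]'; python3 -m pendant '[{"ax":0,"ay":0,"az":0,"dx":0,"dy":0,"dz":0.01,"grip":-0.5},{"ax":0,"ay":0,"az":0,"dx":0,"dy":0,"dz":0,"grip":-0.5}]'; done | egrep 'eef|ft_'
```

```text
eef_pos: [0.5651, -0.1246, 0.2001]
ft_force: [-0.5, -0.6, -1.7]
eef_pos: [0.5651, -0.1246, 0.1991]
ft_force: [-0.4, 0.1, -1.3]
eef_pos: [0.565, -0.1246, 0.1987]
ft_force: [-2.4, 0.4, 6.3]
```

```bash
python3 -m pendant '[{"ax":0,"ay":0,"az":0,"dx":0,"dy":0,"dz":-0.005,"grip":-0.3},{"ax":0,"ay":0,"az":0,"dx":0,"dy":0,"dz":0,"grip":0},{"ax":0,"ay":0,"az":0,"dx":0,"dy":0,"dz":0,"grip":0.3},{"ax":0,"ay":0,"az":0,"dx":0,"dy":0,"dz":0,"grip":0.4},{"ax":0,"ay":0,"az":0,"dx":0,"dy":0,"dz":0,"grip":0.4},{"ax":0,"ay":0,"az":0,"dx":0,"dy":0,"dz":-0.15,"grip":0.4},{"ax":0,"ay":0,"az":0,"dx":0,"dy":0,"dz":-0.35,"grip":0.4},{"ax":0,"ay":0,"az":0,"dx":0,"dy":0,"dz":-0.35,"grip":0.4}]' >/dev/null
python3 -m pendant '[{"ax":0,"ay":0,"az":0.045,"dx":0,"dy":0,"dz":-0.1,"grip":1},{"ax":0,"ay":0,"az":0.045,"dx":0,"dy":0,"dz":0,"grip":1},{"ax":0,"ay":0,"az":0.045,"dx":0,"dy":0,"dz":0,"grip":1},{"ax":0,"ay":0,"az":0.045,"dx":0,"dy":0,"dz":0,"grip":1},{"ax":0,"ay":0,"az":0.045,"dx":0,"dy":0,"dz":0,"grip":1},{"ax":0,"ay":0,"az":0.045,"dx":0,"dy":0,"dz":0,"grip":1},{"ax":0,"ay":0,"az":0.045,"dx":0,"dy":0,"dz":0,"grip":1},{"ax":0,"ay":0,"az":0.045,"dx":0,"dy":0,"dz":0,"grip":1}]' >/dev/null
python3 -m pendant '[{"ax":0,"ay":0,"az":0.045,"dx":0,"dy":0,"dz":0,"grip":1},{"ax":0,"ay":0,"az":0.045,"dx":0,"dy":0,"dz":0,"grip":1},{"ax":0,"ay":0,"az":0.045,"dx":0,"dy":0,"dz":0,"grip":1},{"ax":0,"ay":0,"az":0.005,"dx":0,"dy":0,"dz":0,"grip":1},{"ax":0,"ay":0,"az":0,"dx":0,"dy":0,"dz":0,"grip":1}]' >/dev/null
python3 -c "
from h import *
go(.565,-.1246,.203,0)
cv2.imwrite('pics/t4.png',np.vstack([cv2.resize(eyes.snapshot(n)[y:y+112,x:x+300,::-1],(800,300),interpolation=cv2.INTER_CUBIC) for n,x,y in(('scene',130,130),('top',200,190))]))"
```

```text
t 16.3 p [ 0.5651 -0.1246  0.2937] head 0.16 w 1.001 gf 0.0 F [-0.2 -0.1  0.1] q6 -19.1
turn [-0.     -0.      0.0009] shift after turn [ 0.    -0.001  0.907]
```

View pics/t4.png

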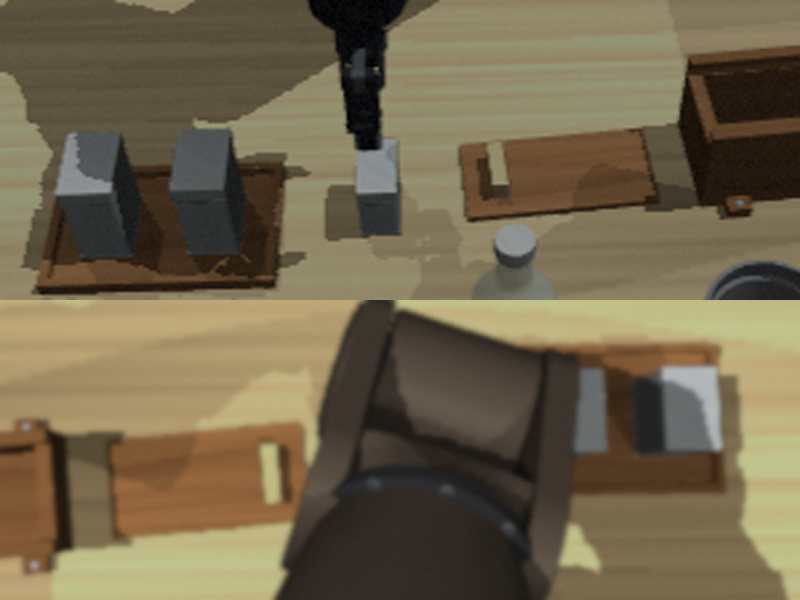

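The small tin stands upright at about (380,185) in the upper crop, and the open gripper is above it. I'll check its position from its top face.

```bash
python3 -c "
from h import *
P=np.array([(358,143),(398,140),(402,190),(357,193)],float)
Q=ray('scene',np.c_[130+P[:,0]*.375,130+P[:,1]*112/300],.06);print(Q[:,:2].round(4),Q.mean(0).round(4))"
```

```text
[[ 0.5403 -0.1407]
 [ 0.5383 -0.106 ]
 [ 0.5943 -0.1024]
 [ 0.596  -0.1403]] [ 0.5672 -0.1224  0.06  ]
```

```bash
python3 -m pendant '[{"ax":0,"ay":0,"az":0,"dx":0,"dy":0,"dz":0.2,"grip":1},{"ax":0,"ay":0,"az":0,"dx":0,"dy":0,"dz":0.3,"grip":1},{"ax":0,"ay":0,"az":0,"dx":0,"dy":0,"dz":0.25,"grip":1},{"ax":0,"ay":0,"az":0,"dx":0,"dy":0,"dz":0.15,"grip":1},{"ax":0,"ay":0,"az":0,"dx":0,"dy":0,"dz":0,"grip":0.8},{"ax":0,"ay":0,"az":0,"dx":0,"dy":0,"dz":0,"grip":0.6},{"ax":0,"ay":0,"az":0,"dx":0,"dy":0,"dz":0,"grip":0.5},{"ax":0,"ay":0,"az":0,"dx":0,"dy":0,"dz":0,"grip":0.4}]' 40
python3 -m pendant '[{"ax":0,"ay":0,"az":0,"dx":0,"dy":0,"dz":0,"grip":0.2},{"ax":0,"ay":0,"az":0,"dx":0,"dy":0,"dz":0,"grip":0.2},{"ax":0,"ay":0,"az":0,"dx":0,"dy":0,"dz":0,"grip":0.2},{"ax":0,"ay":0,"az":0,"dx":0,"dy":0,"dz":0,"grip":0.2}]'
```

```text
time_s: 17.2
eef_pos: [0.5654, -0.1247, 0.2048]
tcp_rot: [[0.0, 1.0, 0.002], [1.0, -0.0, -0.001], [-0.001, 0.002, -1.0]]
ft_force: [0.8, 1.0, 1.6]
width: 0.702
grip_force: 6.6
time_s: 17.6
eef_pos: [0.5654, -0.1247, 0.205]
tcp_rot: [[0.0, 1.0, 0.002], [1.0, -0.0, -0.001], [-0.001, 0.002, -1.0]]
ft_force: [-0.2, 0.9, 6.8]
width: 0.695
grip_force: 42.9
```

```bash
python3 -m pendant '[{"ax":0,"ay":0,"az":0,"dx":0,"dy":0,"dz":-0.1,"grip":0.2},{"ax":0,"ay":0,"az":0,"dx":0,"dy":0,"dz":-0.3,"grip":0.2},{"ax":0,"ay":0,"az":0,"dx":0,"dy":0,"dz":-0.35,"grip":0.2},{"ax":0,"ay":0,"az":0,"dx":0,"dy":0,"dz":-0.35,"grip":0.2},{"ax":0,"ay":0,"az":0,"dx":0,"dy":0,"dz":-0.3,"grip":0.2},{"ax":0,"ay":0,"az":0,"dx":-0.2,"dy":0.02,"dz":0,"grip":0.2},{"ax":0,"ay":0,"az":0,"dx":-0.35,"dy":0.04,"dz":0,"grip":0.2},{"ax":0,"ay":0,"az":0,"dx":-0.35,"dy":0.04,"dz":0,"grip":0.2}]' >/dev/null
python3 -m pendant '[{"ax":0,"ay":0,"az":0,"dx":-0.35,"dy":0.04,"dz":0,"grip":0.2},{"ax":0,"ay":0,"az":0,"dx":-0.35,"dy":0.04,"dz":0,"grip":0.2},{"ax":0,"ay":0,"az":0,"dx":-0.27,"dy":0,"dz":0,"grip":0.2},{"ax":0,"ay":0,"az":0,"dx":0,"dy":0,"dz":0,"grip":0.2},{"ax":0,"ay":0,"az":0,"dx":0,"dy":0,"dz":0,"grip":0.2},{"ax":0,"ay":0,"az":0,"dx":0,"dy":0,"dz":0,"grip":0.2}]'
python3 -c "
from h import *
go(.583,-.3123,.211,0)
cv2.imwrite('pics/t5.png',cv2.resize(eyes.snapshot('scene')[130:250,120:280,::-1],(800,600),interpolation=cv2.INTER_CUBIC))"
```

```text
time_s: 19.0
eef_pos: [0.5829, -0.3108, 0.3441]
tcp_rot: [[-0.0, 1.0, -0.0], [1.0, 0.0, 0.0], [0.0, -0.0, -1.0]]
ft_force: [-0.3, 0.9, -1.4]
width: 0.692
grip_force: 44.2
t 19.0 p [ 0.5829 -0.3108  0.3441] head 0.01 w 0.692 gf 44.197216629981995 F [-0.3  0.9 -1.4] q6 -33.8
turn [-0.     -0.0001  0.    ] shift after turn [-1.500e-02  1.000e-03  1.331e+00]
```

View pics/t5.png

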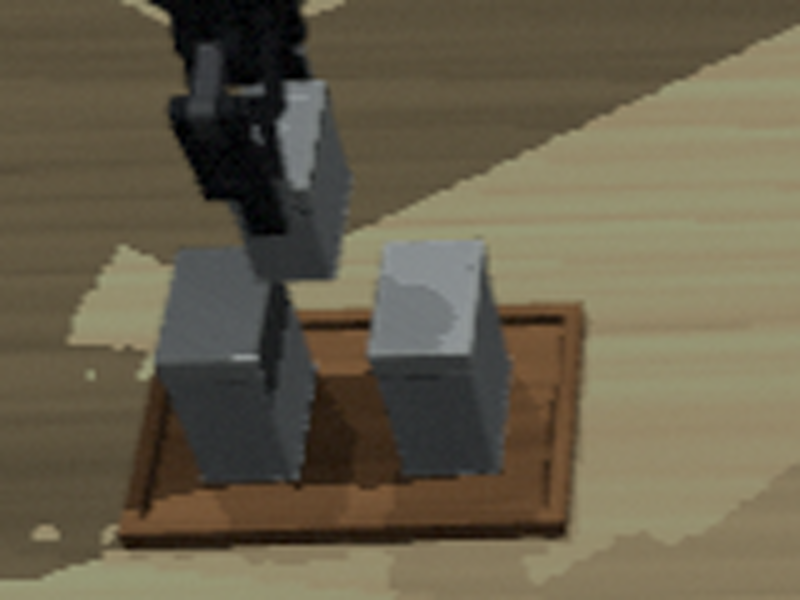

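The small tin hangs over the gap, its bottom edge running from (258,278) to (338,278). I'll check its alignment against the inner top edges of the large tins.

```bash
python3 -c "
from h import *
f=lambda P,z:ray('scene',np.array(P,float)/5+[120,130],z)[:,:2].round(4).tolist()
print(f([(258,278),(338,278)],.139)); print('large inner front top',f([(258,366),(370,359)],.096)); print('rear',f([(278,250),(385,243)],.096))
print('large inner front bottom',f([(300,478),(403,476)],.006))"
```

```text
[[0.6078, -0.3272], [0.6092, -0.2936]]
large inner front top [[0.6203, -0.3351], [0.6184, -0.2873]]
rear [[0.5537, -0.3353], [0.5515, -0.288]]
large inner front bottom [[0.614, -0.337], [0.6148, -0.2897]]
```

```bash
python3 -m pendant '[{"ax":0,"ay":0,"az":0,"dx":-0.013,"dy":0.02,"dz":0.1,"grip":0.2},{"ax":0,"ay":0,"az":0,"dx":0,"dy":0,"dz":0.1,"grip":0.2},{"ax":0,"ay":0,"az":0,"dx":0,"dy":0,"dz":0.15,"grip":0.2},{"ax":0,"ay":0,"az":0,"dx":0,"dy":0,"dz":0.15,"grip":0.2},{"ax":0,"ay":0,"az":0,"dx":0,"dy":0,"dz":0.15,"grip":0.2},{"ax":0,"ay":0,"az":0,"dx":0,"dy":0,"dz":0.15,"grip":0.2},{"ax":0,"ay":0,"az":0,"dx":0,"dy":0,"dz":0.15,"grip":0.2},{"ax":0,"ay":0,"az":0,"dx":0,"dy":0,"dz":0.1,"grip":0.2}]' |egrep 'eef|ft_'
python3 -m pendant '[{"ax":0,"ay":0,"az":0,"dx":0,"dy":0,"dz":0.1,"grip":0.2},{"ax":0,"ay":0,"az":0,"dx":0,"dy":0,"dz":0.08,"grip":0.2},{"ax":0,"ay":0,"az":0,"dx":0,"dy":0,"dz":0.03,"grip":0.2},{"ax":0,"ay":0,"az":0,"dx":0,"dy":0,"dz":0,"grip":0.2}]'|egrep 'eef|ft_'
python3 -m pendant '[{"ax":0,"ay":0,"az":0,"dx":0,"dy":0,"dz":0.02,"grip":0.2},{"ax":0,"ay":0,"az":0,"dx":0,"dy":0,"dz":0,"grip":0.2},{"ax":0,"ay":0,"az":0,"dx":0,"dy":0,"dz":0,"grip":0.2}]'|egrep 'eef|ft_'
```

```text
eef_pos: [0.5849, -0.3129, 0.2368]
ft_force: [0.4, 0.4, -1.6]
eef_pos: [0.585, -0.3129, 0.2174]
ft_force: [0.4, 0.4, -2.0]
eef_pos: [0.5851, -0.3129, 0.216]
ft_force: [-0.4, -0.7, -1.4]
```

```bash
for i in 1; do python3 -m pendant '[{"ax":0,"ay":0,"az":0,"dx":0,"dy":0,"dz":0.02,"grip":0.2},{"ax":0,"ay":0,"az":0,"dx":0,"dy":0,"dz":0,"grip":0.2},{"ax":0,"ay":0,"az":0,"dx":0,"dy":0,"dz":0,"grip":0.2}]'; python3 -m pendant '[{"ax":0,"ay":0,"az":0,"dx":0,"dy":0,"dz":0.015,"grip":0.2},{"ax":0,"ay":0,"az":0,"dx":0,"dy":0,"dz":0,"grip":0.2}]'; python3 -m pendant '[{"ax":0,"ay":0,"az":0,"dx":0,"dy":0,"dz":0.01,"grip":0.2},{"ax":0,"ay":0,"az":0,"dx":0,"dy":0,"dz":0,"grip":0.2}]';  python3 -m pendant '[{"ax":0,"ay":0,"az":0,"dx":0,"dy":0,"dz":0.008,"grip":0.2},{"ax":0,"ay":0,"az":0,"dx":0,"dy":0,"dz":0,"grip":0.2}]'; done | egrep 'eef|ft_'
```

```text
eef_pos: [0.585, -0.3129, 0.2136]
ft_force: [0.5, -0.1, -0.9]
eef_pos: [0.585, -0.3129, 0.212]
ft_force: [-0.1, -0.2, -0.9]
eef_pos: [0.585, -0.3129, 0.2112]
ft_force: [-0.6, -0.5, -1.5]
eef_pos: [0.585, -0.3129, 0.2111]
ft_force: [-3.2, 0.6, 5.8]
```

Contact at the expected height. I'll release in small steps and go up.

```bash
python3 -m pendant '[{"ax":0,"ay":0,"az":0,"dx":0,"dy":0,"dz":0,"grip":0.45},{"ax":0,"ay":0,"az":0,"dx":0,"dy":0,"dz":0,"grip":0.6},{"ax":0,"ay":0,"az":0,"dx":0,"dy":0,"dz":0,"grip":0.75},{"ax":0,"ay":0,"az":0,"dx":0,"dy":0,"dz":0,"grip":0.75},{"ax":0,"ay":0,"az":0,"dx":0,"dy":0,"dz":-0.1,"grip":0.75},{"ax":0,"ay":0,"az":0,"dx":0,"dy":0,"dz":-0.3,"grip":0.75},{"ax":0,"ay":0,"az":0,"dx":0,"dy":0,"dz":-0.45,"grip":0.75},{"ax":0,"ay":0,"az":0,"dx":0,"dy":0,"dz":-0.45,"grip":0.75}]' |egrep 'eef|ft_'
python3 -m pendant '[{"ax":0,"ay":0,"az":0,"dx":0.3,"dy":-0.3,"dz":-0.2,"grip":0.75},{"ax":0,"ay":0,"az":0,"dx":0.4,"dy":-0.2,"dz":0,"grip":0.75},{"ax":0,"ay":0,"az":0,"dx":0.4,"dy":0,"dz":0,"grip":0.75},{"ax":0,"ay":0,"az":0,"dx":0.4,"dy":0,"dz":0,"grip":0.75},{"ax":0,"ay":0,"az":0,"dx":0.3,"dy":0,"dz":0,"grip":0.75},{"ax":0,"ay":0,"az":0,"dx":0,"dy":0,"dz":0,"grip":0.75},{"ax":0,"ay":0,"az":0,"dx":0,"dy":0,"dz":0,"grip":0.75}]' |egrep 'eef|ft_'
python3 -c "
from h import *
cv2.imwrite('pics/t6.png',np.vstack([cv2.resize(eyes.snapshot(n)[y:y+75,x:x+200,::-1],(800,300),interpolation=cv2.INTER_CUBIC) for n,x,y in(('scene',130,170),('top',300,195))]))"
```

```text
eef_pos: [0.5849, -0.3128, 0.3422]
ft_force: [-0.2, -0.4, 0.9]
eef_pos: [0.5352, -0.1326, 0.3611]
ft_force: [-0.4, -0.7, -0.9]
```

View pics/t6.png

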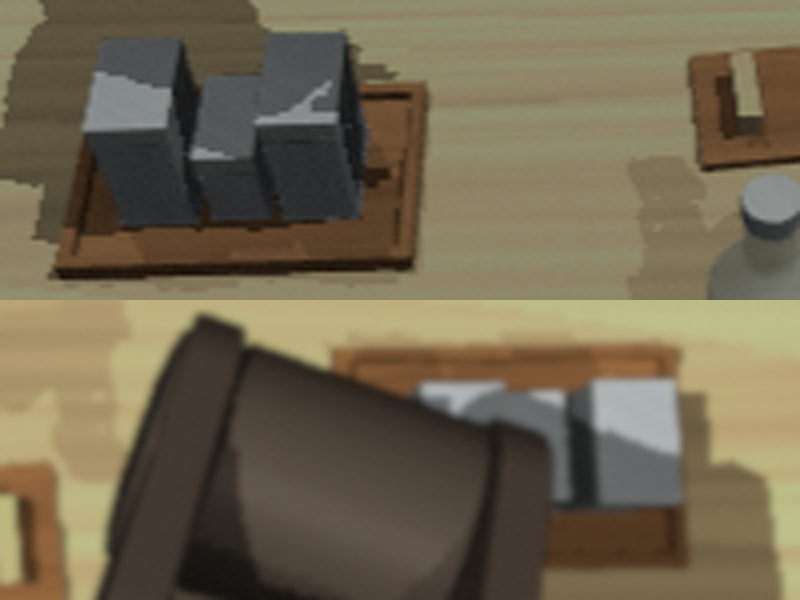

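The small tin stands upright between the two large tins, square and in line. Its front bottom edge runs from (207,220) to (270,220) in the upper crop, with gaps on both sides.

```bash
python3 -c "
from workcell import workorder
print(workorder.close_job())"
```

```text
the job is handed in; nothing more can be done
None
```

The job is handed in, with no verdict shown: the lid lies flat with its pull up on the worktop, the small tin stands upright and square in the gap in the tray, and nothing else was touched.

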